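# Load the counting chamber and hold the scan lever level

### The arm

A 6-joint arm with a two-finger parallel gripper is mounted at the origin on a cart in front of the work surface, level with it; the furniture and walls round the work are solid. World frame = base frame: x ahead of the robot, y to its left, z up, the work surface at z = 0. Lengths are in m, angles in degrees, forces in N, time in s.
With the tool pointing down it reaches from about 0.4 to 0.825 m from the base axis. Payload 7 kg.
Tool frame: the origin (TCP) lies at the very end of the fingers, on their centre line; the grasp point (between the pads) lies hold_point_z behind it (hold_point_z is the distance from the TCP to the grasp point, in m); z points along the fingers, y is the direction in which the jaws open and shut (so a half turn about z gives the same grasp; the last joint's range is limited). The gripper opens to 88 mm and grips with 3 to 60 N. Pads are 19 mm wide; open, the fingers measure 130 mm over their backs; the gripper's body (78 mm by 193 mm) begins 47 mm behind the grasp point.
Start: joints at [-56.66, 20.546, 0.682, 0, -70.136, -16.507], TCP at [0.195, -0.646, 0.227] pointing down, gripper open.
Joint ranges: [-176.03, 176.03], [-82.01, 121.73], [-58.28, 71.71], [-173.87, 95.51], [-174.79, -0.11], [-173.66, 173.66]. Speed limits (degrees/s): [136.94, 136.94, 172.46, 180, 180, 180].

### API

Orientations are given as [roll, pitch, yaw] about the fixed x, y, z axes, in that order (R = Rz(yaw) Ry(pitch) Rx(roll)).
In Python, from plant import get_obs, snapshot, close_job, hold_point_z gives the robot as it stands. The module is installed in compiled form; this text tells all that it offers.
- The arm moves only by the tool jog_arm, never from a script. Its argument "commands" is a list of rows, each a list of 4 numbers: the shift along the world's x, y, z in mm, then the turn about the world's z in degrees. In form: [[x, y, z, turn], ...]. A call has exactly 10 rows; each row shifts and turns the commanded pose from where the row before left it; what a row does not reach is not made up. A row lasts 1/12 s, in which the tool goes at most 41.7 mm and 7.16 degrees, less where a joint would pass 70% of its speed; a pose out of reach is approached as far as the arm can. A call is refused whole if a number of a shift passes 41.7 or a number of a turn 7.16, either way. A call with a gripper value outside its range is refused whole. "fingers" is the finger opening in mm, from 0 to 87.6, set as the call begins (left out, the last holds). The fingers move at their own pace and stop on an object; the grip force is fixed at half the most. Time passes only in rows, so rows that do not move let the fingers close, or fill a call up. It gives the time, the measured TCP pose, the force and the opening at its end, in the units of the state.
- get_obs(): the state, without advancing time (a new reading comes with each control period).
- snapshot(name): name is "scene" or "top"; returns a dict with "image" (420x560x3 uint8, red, green, blue), "fov_y" (degrees; the focal length in pixels is half the picture's height over the tangent of half this angle, whatever the lens; pixels are square), "cx", "cy" (the principal point, pixels), "rvec" (rotation vector, rad) and "tvec" (3), from world to camera coordinates, as OpenCV has them. Camera axes: x right, y down, z forward; pixel columns grow to the right and rows downward; lengths in m; the calibration is good to about 2 mm. A picture is of the moment at which its call begins. There is no depth.
- close_job(): hands the job in, once; it reports no verdict.
The state is a dict: "clock": time; "joint_pos": joint angles; "qvel": joint speeds; "tau": joint torques, N m; "tool_pos": TCP position; "orientation": TCP orientation; "force": force on the tool from outside, world axes, zero at the start; "moment": the same for the moment, N m; "opening": finger opening in m.
Only numpy, scipy, OpenCV 4.12 (cv2) and the standard library are available. Lean on these libraries where they do the work, as an engineer would, in place of code of your own. Each camera call takes 0.05 s, during which the arm holds its last target.

### The job

Slide the glass counting chamber lengthwise and level into the slot of the white chamber reader until it is fully home, and let go of it. Then press the reader's spring lever down with the fingertips until its pad is flush with the top of the steel index post beside it, keep it there for at least two seconds, and finish still holding it at that height with the chamber left home. Never push the lever on down towards its bottom stop, which cancels the scan, and leave the other things on the table where they are.

Things in the scene. Friction and masses are not known exactly. Their poses are not given: they have to be found in the camera images.
- counting_chamber: Loose glass counting chamber: a pale flat plate 35 mm wide (its x), 76 mm long (its y), 5 mm thick (z up), about 30 g. Origin at the centre of its underside; both ends are alike, so either may go in first.
- chamber_reader: White chamber reader fixed on the left of the table, 100 (x) x 190 (y) mm, turned up to 0.3 rad. Origin: centre of its underside; x points away from the robot, y to its left, z up. Left half: slot housing 64 mm wide, 51 mm high; right half: black spring lever over a deck 28 mm high. Chamber fully home: its origin is at x -48, y +50, z +28 mm here, its length along x, 36 mm sticking out.
- slot_mouth (a point): Middle of the slot mouth's lower edge, on the slot floor at the reader's front face, 28 mm up; axes as the reader's. The level slot is 40 mm wide, 10 mm high and runs 40 mm along +x to a solid back stop. A steel tongue 16 mm wide and 12 mm thick, its top level with the slot floor, stands 40 mm out of the front; it carries the outstanding end, and fingers pass on both sides.
- scan_lever (a joint): Lever angle, rad: 0 released (free end raised 0.30 above level), 0.30 level with the pad's top flush with the index post (wanted), 0.60 bottom stop. Hinge pin along y at x +35, y -50, z 60 mm in the reader's frame; the lever points to -x. A spring returns it; pressing the pad takes about 3 N at the start, 8 N at level, 14 N at the bottom.
- lever_pad (a point): Centre of the top of the lever's pad, pressed from above: black, 34x34 mm, at the free end, 70 mm from the hinge pin and 7 mm above the lever's middle line. Moves with the lever: 87 mm above the table when released, 67 mm at level (then at x -35, y -50 mm in the reader's frame), 46 mm at the bottom stop.
- post_top (a point): Centre of the top of the upright steel index post, 8 mm thick, 67 mm above the table, fixed to the reader 30 mm to the right of the middle of the level pad; marks the height of the pad's top at the wanted lever position.
- coverslips: Small square cardboard box of cover slips, 30x30x13 mm, loose bystander; origin at the centre of its underside.
- timer: Flat white kitchen-type timer, 58x66x20 mm, loose bystander; origin at the centre of its underside.
- petri_dish: Flat round clear covered dish, 90 mm across, 15 mm high, loose bystander; origin at the centre of its underside.
- tape_roll: Roll of tan adhesive tape lying flat, 105 mm across, 25 mm high, loose bystander; origin at the centre of its underside.
There are look-alikes about, which are no part of the job. Leave any turquoise look-alike of the counting_chamber alone.

How it is judged (in metres and radians):
On the way, in this order (a step that is already met when the one before it is completed fails the run):
1. the counting chamber is fully home in the slot and let go of, and the lever is not pressed (x of counting_chamber in the frame of chamber_reader between -0.051 and -0.045 m and y of counting_chamber in the frame of chamber_reader between 0.045 and 0.055 m and z of counting_chamber in the frame of chamber_reader between 0.025 and 0.034 m and angle between the y axis of counting_chamber and the x axis of chamber_reader, either way round below 0.17 rad and contact force between each of the arm, the fingers and counting_chamber below 0.2 N and value of joint scan_lever below 0.1 rad), for 0.2 s.
2. the lever is held level for two seconds, the chamber still home (x of counting_chamber in the frame of chamber_reader between -0.051 and -0.045 m and y of counting_chamber in the frame of chamber_reader between 0.045 and 0.055 m and z of counting_chamber in the frame of chamber_reader between 0.025 and 0.034 m and angle between the y axis of counting_chamber and the x axis of chamber_reader, either way round below 0.17 rad and contact force between each of the arm, the fingers and counting_chamber below 0.2 N and value of joint scan_lever between 0.21 and 0.39 rad and contact force between the fingers and chamber_reader above 2 N), for 2 s.
At the end, for the whole second after the job is handed in: The chamber lies in the slot within 3 mm of the back stop, untouched, and the fingers press the lever (over 2 N), keeping it level within 0.09 rad (the pad within about 6 mm of the index post's height) (all of step 2); the arm keeps its last pose, push and grip.
It fails at once if the lever is pushed down past 0.50 rad, close to its bottom stop (value of joint scan_lever above 0.5 rad).
It fails at once if a bystander is moved by more than 20 mm (distance of any of coverslips, timer, petri_dish, tape_roll from where it was at the start of the episode above 0.02 m).
It also fails if it takes over 53 s, if anything falls off the work surface, if the arm or the gripper's body presses on something with over 40 N, if the wrist force passes 120 N, or if a joint passes its speed limit or range.

## Working session

There is one attempt and no reset: what is moved stays moved. The work goes in short steps, Python scripts to look and compute and a tool call to move; the robot and the scene stay as the last step left them, time stands still between calls to the robot, and variables do not carry over. Pictures are saved under pics/ and viewed, and the job is handed in when it is done.

Besides the shell and the picture viewer there is one more tool, called as name([rows], argument=value, ...), one row to a line, values as JSON. jog_arm: Moves the arm, as the interface text tells. Its arguments: {"type":"object","properties":{"commands":{"type":"array","items":{"type":"array","items":{"type":"number"}}},"fingers":{"type":"number"}},"required":["commands"]}

```bash
mkdir -p pics
cat > h.py <<'E'
import numpy as np, cv2
from plant import get_obs, snapshot, close_job, hold_point_z
def snap(n,f):
    s=snapshot(n); cv2.imwrite('pics/'+f+'.png',s['image'][:,:,::-1]); np.save('pics/'+f+'.npy',s,allow_pickle=True); return s
def load(f): return np.load('pics/'+f+'.npy',allow_pickle=True).item()
def K(s):
    f=210/np.tan(np.radians(s['fov_y'])/2); return np.array([[f,0,s['cx']],[0,f,s['cy']],[0,0,1]])
def px2w(s,u,v,z):
    R=cv2.Rodrigues(np.array(s['rvec'],float))[0]; t=np.array(s['tvec'],float).ravel()
    d=R.T@np.linalg.inv(K(s))@[u,v,1]; c=-R.T@t
    return c+d*(z-c[2])/d[2]
def w2px(s,p):
    R=cv2.Rodrigues(np.array(s['rvec'],float))[0]; t=np.array(s['tvec'],float).ravel()
    q=K(s)@(R@np.array(p)+t); return q[:2]/q[2]
def crop(f,u0,v0,u1,v1,k,o):
    im=cv2.imread('pics/'+f+'.png')[v0:v1,u0:u1]; cv2.imwrite('pics/'+o+'.png',cv2.resize(im,None,fx=k,fy=k,interpolation=cv2.INTER_CUBIC))
E
python3 -c "
from h import *
for n in ['scene','top']:
    s=snap(n,n+'0'); R=cv2.Rodrigues(np.array(s['rvec'],float))[0]; print(n,s['fov_y'],-R.T@np.array(s['tvec']).ravel(),s['cx'],s['cy'],[k for k in s])
print(get_obs(),hold_point_z)
"
```

```text
scene 42.456872735394704 [-0.08622186 -1.0126787   1.00378927] 272.8729008099762 214.3245437217676 ['image', 'fov_y', 'cx', 'cy', 'rvec', 'tvec']
top 44.04833938175388 [ 0.43279304 -0.13888326  1.14046468] 276.7633307942018 201.2760723478188 ['image', 'fov_y', 'cx', 'cy', 'rvec', 'tvec']
{'clock': 0.1, 'joint_pos': array([-5.66569469e+01,  2.05874255e+01,  6.38918139e-01, -1.70630694e-02,
       -7.01357427e+01, -1.65082421e+01]), 'qvel': array([-0.01059833, -0.10830676,  0.15319564,  0.07966979,  0.09549786,
        0.01525299]), 'tau': array([-1.06083233e-03, -5.84160948e+01,  2.93752098e+01,  7.01556891e+00,
        1.02030986e-02, -4.65919322e-05]), 'tool_pos': array([ 0.19534791, -0.64565858,  0.22571663]), 'orientation': array([ 1.79914664e+02, -8.56202534e-03, -1.63170992e+02]), 'force': array([ 0.08173484,  1.02540173, -0.21326369]), 'moment': array([ 0.03530736,  0.02478931, -0.00186543]), 'opening': 0.08719789628407636} 0.0188
```

View pics/scene0.png

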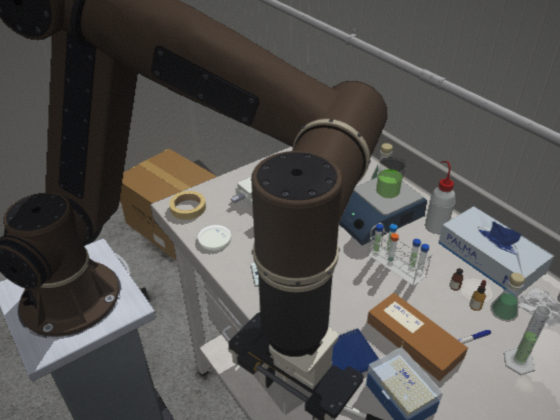

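View pics/top0.png

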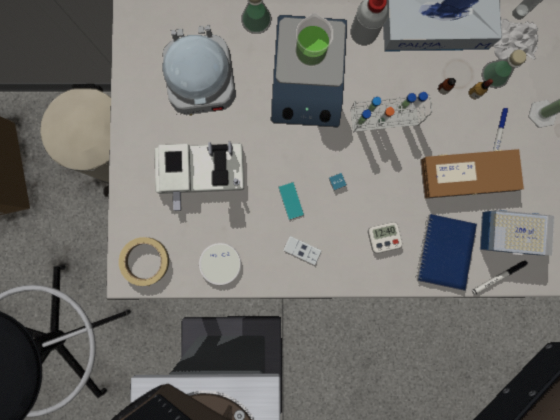

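```bash
python3 -c "
from h import *
crop('top0',270,170,350,280,7,'c1')
crop('top0',145,125,255,225,7,'c2')"
```

```text
(no output)
```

View pics/c1.png

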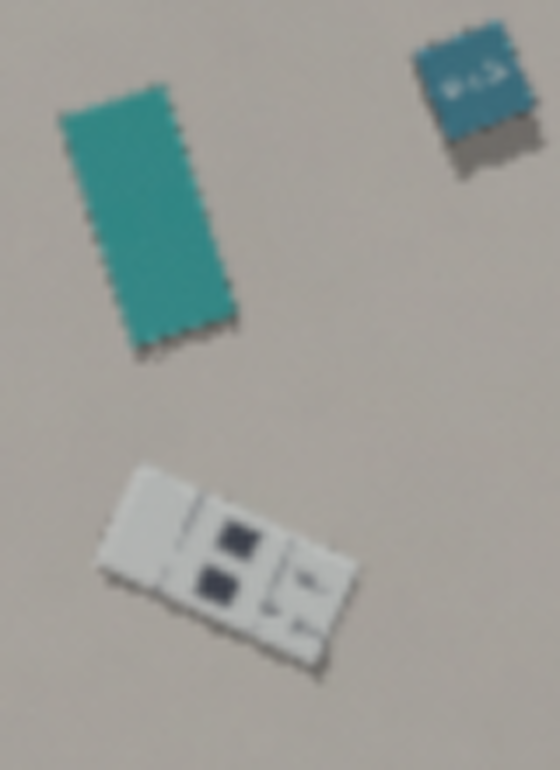

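View pics/c2.png

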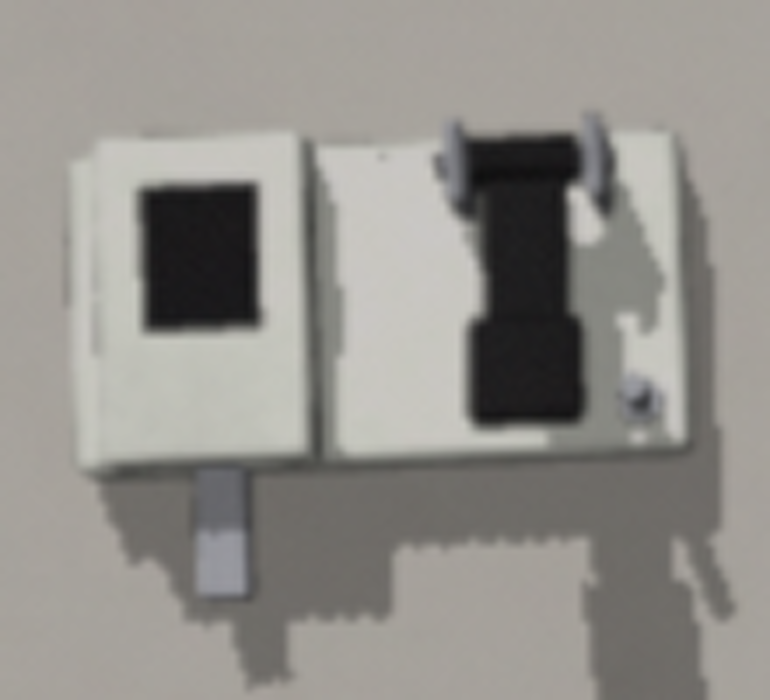

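```bash
python3 -c "
from h import *
from scipy.optimize import least_squares
s=load('top0')
c=lambda u,v:(145+(u-.0)/7,125+v/7)
P=[((195,597),(-90,58,28)),((247,597),(-90,42,28)),((640,393),(-35,-80,67)),((672,130),(50,-95,28)),((688,447),(-50,-95,28)),((97,140),(50,82,51)),((300,132),(50,18,51)),((312,458),(-50,18,51)),((70,158),(50,95,28)),((85,473),(-50,95,28))]
def f(p):
    C,S=np.cos(p[2]),np.sin(p[2]); r=[]
    for (u,v),q in P:
        q=np.array(q)/1e3; w=[p[0]+C*q[0]-S*q[1],p[1]+S*q[0]+C*q[1],q[2]]
        r+=list(w2px(s,w)-c(u,v))
    return np.array(r)
g=px2w(s,200,168,.028); r=least_squares(f,[g[0],g[1],0],loss='soft_l1'); print(r.x,np.degrees(r.x[2])); print(r.fun.reshape(-1,2).round(2))
Q=np.array([px2w(s,270+u/7,170+v/7,.005)[:2] for u,v in [(145,465),(358,565),(322,662),(98,562)]]);print(Q,Q.mean(0))
d=Q[1]+Q[2]-Q[0]-Q[3];print(np.degrees(np.arctan2(d[1],d[0])),[np.linalg.norm(Q[i]-Q[i-1]) for i in range(4)])
for n,(u,v,z) in dict(cs=(337,182,.013),tq=(291,201,.005),timer=(386,237,.02),petri=(220,264,.015),tape=(144,262,.025)).items(): print(n,px2w(s,u,v,z))
"
```

```text
[0.59675263 0.01233462 0.03818692] 2.18794929689549
[[ 0.32  0.56]
 [ 0.38  0.26]
 [-0.85 -0.57]
 [ 1.28  0.01]
 [ 0.68  0.56]
 [-0.72 -0.3 ]
 [ 0.55 -0.32]
 [ 0.16 -0.01]
 [-0.63 -0.61]
 [-1.72  0.39]]
[[ 0.44945266 -0.18554401]
 [ 0.41815049 -0.25174254]
 [ 0.38818296 -0.24022245]
 [ 0.41938223 -0.1707374 ]] [ 0.41879208 -0.2120616 ]
-114.73274093004031 [np.float64(0.03351815194323969), np.float64(0.07322616465845563), np.float64(0.0321055319614133), np.float64(0.07616800837428894)]
cs [ 0.56792089 -0.28730406  0.013     ]
tq [ 0.52707574 -0.18661938  0.005     ]
timer [ 0.44731247 -0.39084448  0.02      ]
petri [ 0.39064562 -0.03263164  0.015     ]
tape [0.39590906 0.12793363 0.025     ]
```

jog_arm([
  [11,22,-4,4.8],
  [11,22,-4,4.8],
  [11,22,-4,4.8],
  [11,22,-4,4.8],
  [11,22,-4,4.8],
  [11,22,-4,4.8],
  [11,22,-4,4.8],
  [11,22,-4,4.8],
  [11,22,-4,4.8],
  [11,22,-4,4.8],
], fingers=64)

```text
clock: 0.93
tool_pos: [0.3056, -0.4248, 0.1861]
orientation: [180.0, 0.0, -114.9]
force: [0.1, -0.2, 0.2]
opening: 0.0643
```

jog_arm([
  [10.5,19,-6,0],
  [10.5,19,-6,0],
  [10.5,19,-6,0],
  [10.5,19,-6,0],
  [10.5,19,-6,0],
  [10.5,19,-6,0],
  [10.5,19,-6,0],
  [10.5,19,-6,0],
  [10.5,19,-6,0],
  [0,0,0,0],
])

```text
clock: 1.77
tool_pos: [0.4005, -0.2528, 0.1315]
orientation: [179.9, 0.0, -115.1]
force: [0.1, -0.5, 0.9]
opening: 0.0644
```

```bash
python3 -c "
from h import *
o=get_obs();print(o['clock'],o['tool_pos'],o['orientation'],o['force'],o['opening'])
snap('scene','scene1');snap('top','top1');print(get_obs()['tool_pos'],w2px(load('scene1'),[.4188,-.212,.005]))"
```

```text
1.7667 [ 0.40053057 -0.25276875  0.13148757] [ 1.79923950e+02  9.95378689e-03 -1.15071748e+02] [ 0.09145549 -0.47920523  0.88070311] 0.06435157763406595
[ 0.39997526 -0.25445084  0.13228356] [259.68569444 272.88338788]
```

View pics/scene1.png

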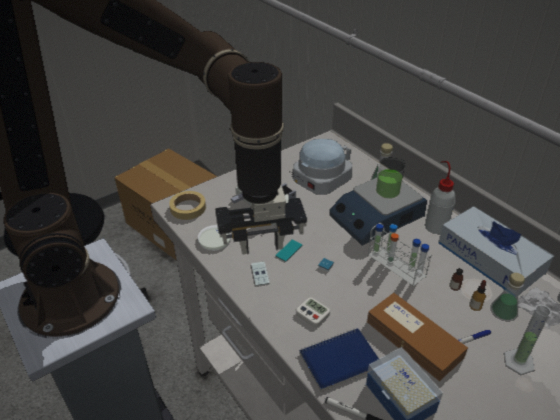

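View pics/top1.png

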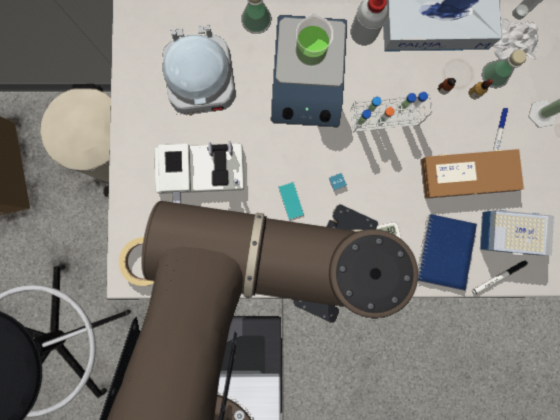

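jog_arm([
  [3,7,-5,0.4],
  [3,7,-11,0],
  [3,7,-12,0],
  [0.8,1.7,-12,0],
  [0,0,-12,0],
  [0,0,-12,0],
  [0,0,-12,0],
  [0,0,-12,0],
  [0,0,-12,0],
  [0,0,0,0],
], fingers=60)

```text
clock: 2.7
tool_pos: [0.408, -0.2325, 0.0306]
orientation: [179.8, -0.0, -114.9]
force: [-0.1, -0.5, -0.6]
opening: 0.0604
```

```bash
python3 -c "
from h import *
s=snap('scene','scene2');o=get_obs();print(o['tool_pos'],o['force'])
print(w2px(s,o['tool_pos']))
crop('scene2',205,190,315,290,7,'c3')"
```

```text
[ 0.4085899  -0.23264358  0.03163957] [0.36785206 0.02224926 1.46395005]
[260.61677414 272.14319364]
```

View pics/c3.png

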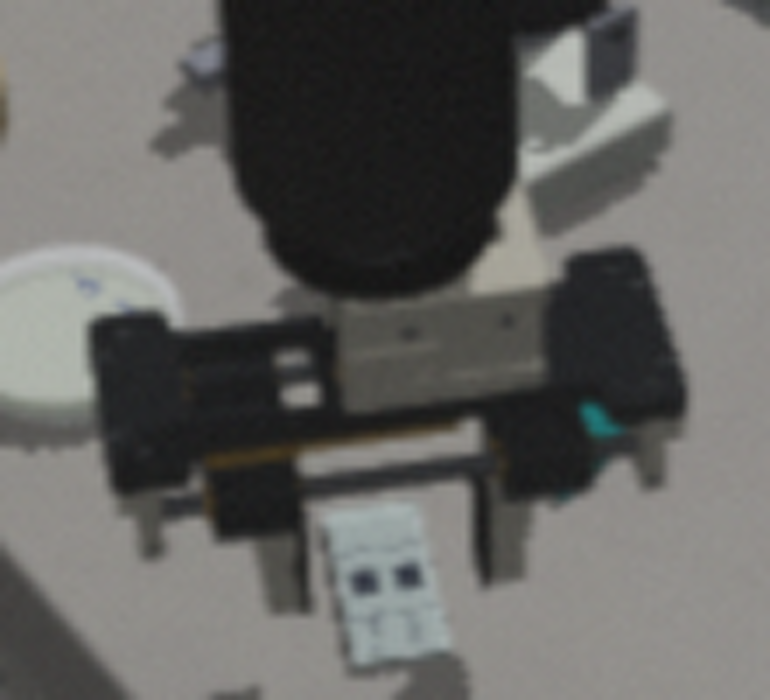

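jog_arm([
  [0.8,0.6,-4,0],
  [0,0,-4,0],
  [0,0,-4,0],
  [0,0,-4,0],
  [0,0,-4,0],
  [0,0,-3,0],
  [0,0,-3,0],
  [0,0,-2,0],
  [0,0,-1,0],
  [0,0,-1,0],
])

```text
clock: 3.58
tool_pos: [0.4106, -0.2318, 0.0024]
orientation: [180.0, -0.0, -114.8]
force: [0.4, 0.3, -0.3]
opening: 0.0598
```

jog_arm([
  [0,0,0,0],
  [0,0,0,0],
  [0,0,0,0],
  [0,0,0,0],
  [0,0,0,0],
  [0,0,0,0],
  [0,0,0,0],
  [0,0,0,0],
  [0,0,0,0],
  [0,0,0,0],
], fingers=25)

```text
clock: 4.42
tool_pos: [0.4107, -0.2318, 0.0027]
orientation: [-180.0, 0.0, -114.8]
force: [-0.1, 0.0, 1.5]
opening: 0.0334
```

jog_arm([
  [0,0,2,0],
  [0,0,4,0],
  [0,0,6,0],
  [0,0,8,0],
  [0,0,10,0],
  [0,0,10,0],
  [0,0,10,0],
  [0,0,10,0],
  [0,0,10,0],
  [0,0,0,0],
])

```text
clock: 5.25
tool_pos: [0.4119, -0.2321, 0.0751]
orientation: [-179.8, 0.1, -114.7]
force: [0.1, 0.3, -0.1]
opening: 0.0336
```

```bash
python3 -c "
from h import *
s=snap('scene','scene3');o=get_obs();print(o['tool_pos'],o['force'],o['opening'])
print(w2px(s,o['tool_pos']))
crop('scene3',205,170,315,270,7,'c4')"
```

```text
[ 0.41146241 -0.23186199  0.07397867] [-0.09628293  0.12934881 -0.50864317] 0.033561837711505796
[260.87259823 259.32654038]
```

View pics/c4.png

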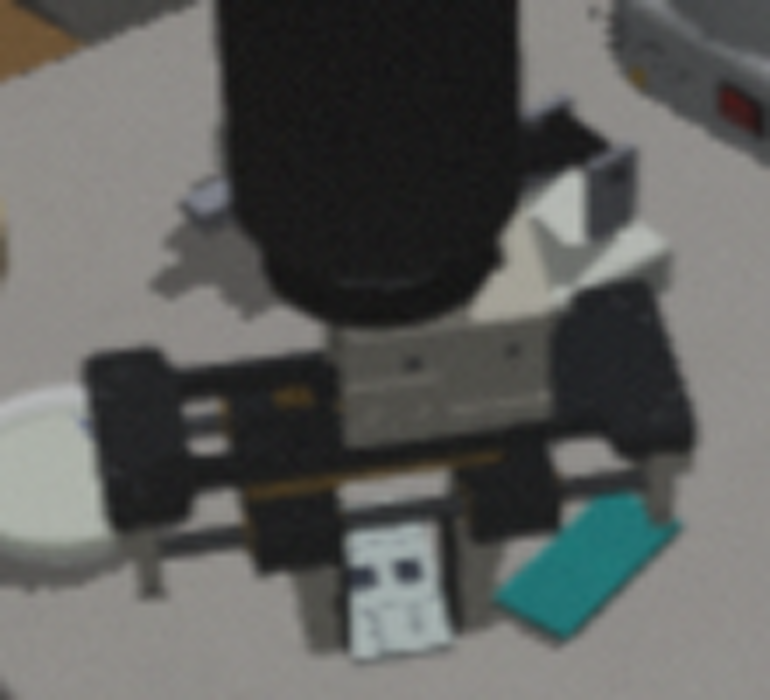

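jog_arm([
  [2,15,0,-7],
  [4,28,0,-7],
  [6,30,0,-7],
  [7,32,0,-7],
  [7,32,0,-7],
  [7,32,0,-7],
  [7,32,0,-7],
  [7,32,0,-7],
  [7,32,0,-7],
  [4,24,0,0],
])

```text
clock: 6.13
tool_pos: [0.4669, 0.0479, 0.0724]
orientation: [180.0, 0.0, -175.6]
force: [1.4, -0.0, 0.5]
opening: 0.0338
```

```bash
python3 -c "
from h import *
s=snap('scene','scene4');snap('top','top4');o=get_obs();print(o['clock'],o['tool_pos'],o['orientation'],o['force'],o['opening'])
print(w2px(s,o['tool_pos']))
crop('scene4',160,130,320,250,5,'c5')"
```

```text
6.2333 [0.4674835  0.0486251  0.07237284] [ 1.79988641e+02  4.22489411e-02 -1.75021676e+02] [-0.6358092  -1.7366972  -0.52285739] 0.03352320077128774
[220.87114279 193.55705664]
```

View pics/c5.png

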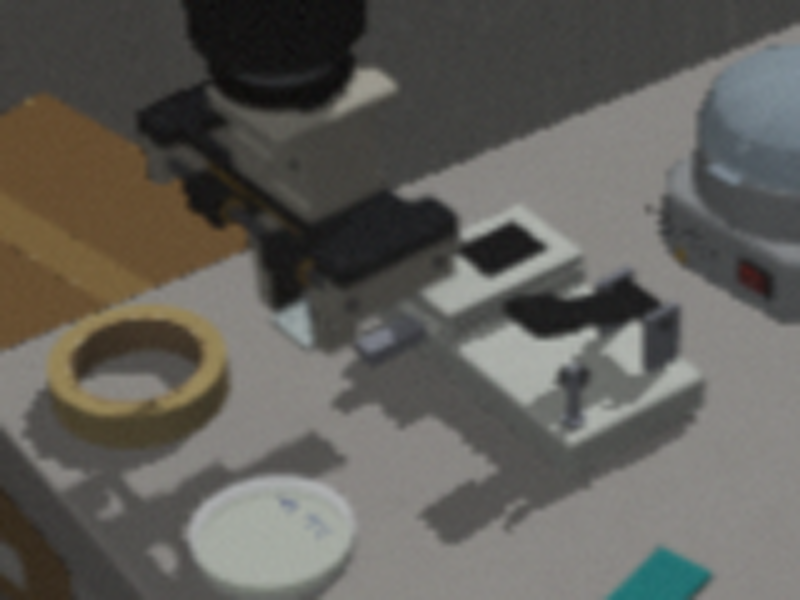

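View pics/top4.png

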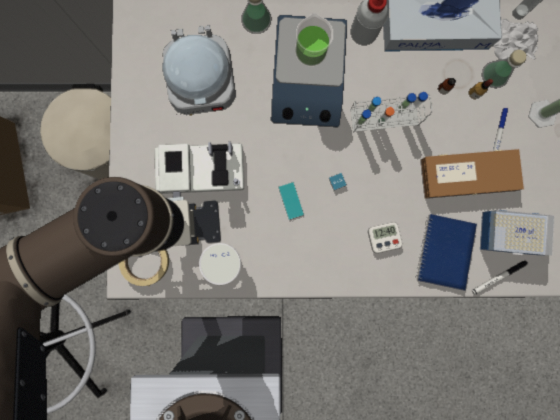

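```bash
python3 -c "
from h import *
s=load('scene4');C,S=np.cos(.0382),np.sin(.0382)
for q in [(-90,58,28),(-90,42,28),(-35,-80,67),(50,-95,28),(-50,-95,28),(-50,18,51),(50,18,51)]:
    q=np.array(q)/1e3; w=[.59675+C*q[0]-S*q[1],.01233+S*q[0]+C*q[1],q[2]]; a=w2px(s,w);print(q,(a-[160,130])*5)
crop('scene4',215,170,305,235,8,'c6')"
```

```text
[-0.09   0.058  0.028] [349.12980288 338.78388466]
[-0.09   0.042  0.028] [364.6820548  352.36787716]
[-0.035 -0.08   0.067] [568.57506643 367.05865771]
[ 0.05  -0.095  0.028] [704.43410454 374.21270933]
[-0.05  -0.095  0.028] [564.64301347 446.08041075]
[-0.05   0.018  0.051] [443.69937516 314.21209647]
[0.05  0.018 0.051] [582.18725474 248.56368489]
```

View pics/c6.png

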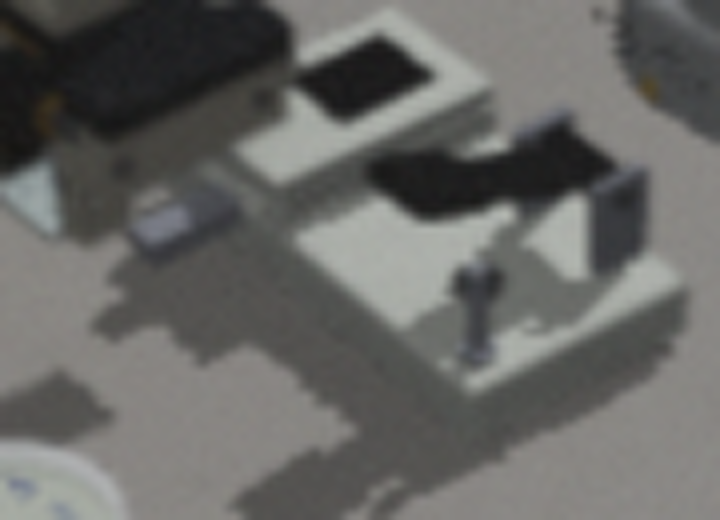

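jog_arm([
  [0.5,3,0,-2.8],
  [1,3,0,0],
  [1,2.9,0,0],
  [0,0,-6,0],
  [0,0,-8,0],
  [0,0,-8,0],
  [0,0,-4,0],
  [0,0,0,0],
  [0,0,0,0],
  [0,0,0,0],
])

```text
clock: 7.07
tool_pos: [0.4691, 0.0545, 0.0466]
orientation: [-180.0, -0.0, -178.0]
force: [0.2, -0.1, 0.4]
opening: 0.0336
```

```bash
python3 -c "
from h import *
s=snap('scene','scene5');o=get_obs();print(o['clock'],o['tool_pos'],o['orientation'],o['force'],o['opening'])
C,S=np.cos(.0382),np.sin(.0382);d=o['tool_pos'][:2]-[.59675,.01233];print(C*d[0]+S*d[1],-S*d[0]+C*d[1])
crop('scene5',200,160,300,235,8,'c7')"
```

```text
7.1167 [0.46919574 0.05458182 0.04673456] [ 1.79995970e+02  1.48398652e-02 -1.77994354e+02] [0.66083923 0.17052299 0.35503953] 0.03350962109068775
-0.12584757450421108 0.04709237875871024
```

View pics/c7.png

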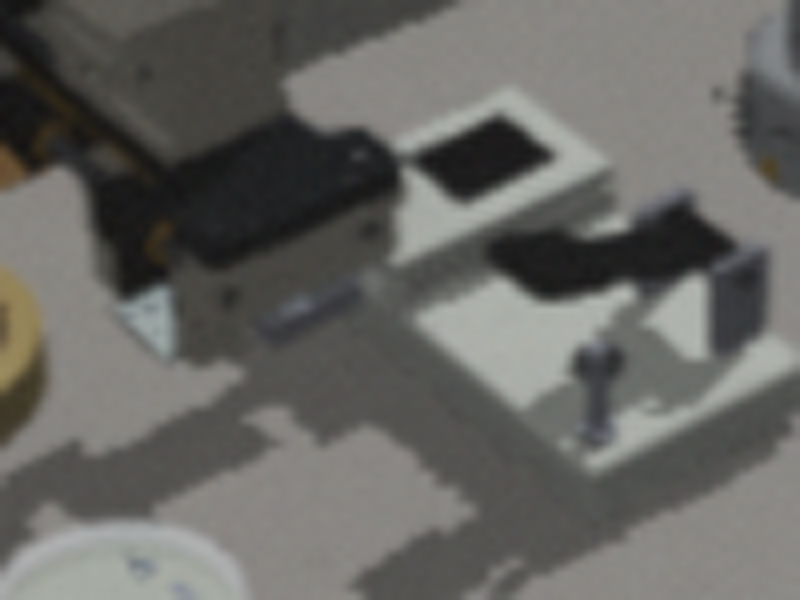

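jog_arm([
  [0,1,-4,0.2],
  [0,1,-4,0],
  [0,0.9,-4,0],
  [0,0,-2.2,0],
  [0,0,0,0],
  [0,0,0,0],
  [5,0.2,0,0],
  [5,0.2,0,0],
  [0,0,0,0],
  [0,0,0,0],
])

```text
clock: 7.95
tool_pos: [0.4795, 0.0579, 0.0324]
orientation: [180.0, 0.0, -177.8]
force: [-0.3, 1.3, -0.5]
opening: 0.0336
```

```bash
cat > r.py <<'E'
from h import *
o=get_obs();print(o['clock'],o['tool_pos'],o['orientation'],o['force'],o['opening'])
C,S=np.cos(.0382),np.sin(.0382);d=o['tool_pos'][:2]-[.59675,.01233];print('reader frame',C*d[0]+S*d[1],-S*d[0]+C*d[1])
E
python3 r.py
```

```text
7.95 [0.47954774 0.05792934 0.03240079] [ 1.79991862e+02  1.73511271e-02 -1.77820429e+02] [-0.33921603  1.31339446 -0.54259066] 0.0336041711330853
reader frame -0.1153752877490968 0.050042114581646174
```

jog_arm([
  [2,0.1,0,0],
  [2,0.1,0,0],
  [2,0.1,0,0],
  [2,0.1,0,0],
  [2,0.1,0,0],
  [2,0.1,0,0],
  [2,0.1,0,0],
  [2,0.1,0,0],
  [0,0,0,0],
  [0,0,0,0],
])

```text
clock: 8.78
tool_pos: [0.4951, 0.0587, 0.0323]
orientation: [-180.0, -0.0, -177.8]
force: [-0.7, -0.1, 0.4]
opening: 0.0338
```

```bash
python3 r.py; python3 -c "
from h import *
snap('scene','scene6');crop('scene6',200,160,300,235,8,'c8')"
```

```text
8.7833 [0.49507622 0.05865171 0.03230714] [-1.79999431e+02 -4.65932955e-03 -1.77806357e+02] [-0.71099476 -0.05097083  0.39217992] 0.03384466516318323
reader frame -0.09983055160348436 0.050170914415407726
```

View pics/c8.png

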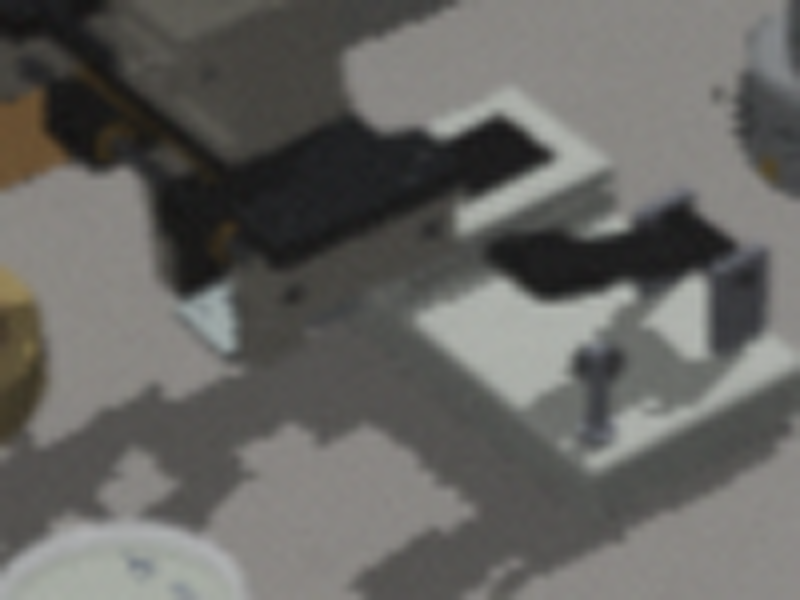

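jog_arm([
  [3,0.1,0,0],
  [3,0.1,0,0],
  [3,0.1,0,0],
  [3,0.1,0,0],
  [3,0.1,0,0],
  [3,0.1,0,0],
  [3,0.1,0,0],
  [3,0.1,0,0],
  [0,0,0,0],
  [0,0,0,0],
])

```text
clock: 9.67
tool_pos: [0.5191, 0.0594, 0.0323]
orientation: [-180.0, -0.0, -177.8]
force: [0.6, -0.7, -0.8]
opening: 0.034
```

```bash
python3 r.py
```

```text
9.6667 [0.51908558 0.05943029 0.03225355] [-1.79998051e+02 -1.00456272e-02 -1.77810406e+02] [ 0.63447892 -0.70876845 -0.80814706] 0.0340205442740695
reader frame -0.07580897013639025 0.0500319852826066
```

jog_arm([
  [1,0,0,0],
  [1,0,0,0],
  [1,0,0,0],
  [1,0,0,0],
  [1,0.1,0,0],
  [1,0.1,0,0],
  [0.5,0,0,0],
  [0.5,0,0,0],
  [0.5,0,0,0],
  [0,0,0,0],
])

```text
clock: 10.5
tool_pos: [0.5244, 0.0593, 0.0316]
orientation: [-180.0, -0.2, -177.8]
force: [-6.9, 2.3, 0.6]
opening: 0.0332
```

```bash
python3 r.py
```

```text
10.5 [0.5243834  0.05927028 0.03156943] [-179.95975412   -0.22058777 -177.82855179] [-6.8638809   2.30801491  0.62840981] 0.03320913554931484
reader frame -0.07052111943273455 0.04966976540684761
```

jog_arm([
  [0.5,0,0,0],
  [0.5,0,0,0],
  [0.5,0,0,0],
  [0,0,0,0],
  [0,0,0,0],
  [0,0,0,0],
  [0,0,0,0],
  [0,0,0,0],
  [0,0,0,0],
  [0,0,0,0],
])

```text
clock: 11.33
tool_pos: [0.5245, 0.059, 0.0311]
orientation: [-179.9, -0.4, -177.8]
force: [-10.1, 3.7, 1.4]
opening: 0.0336
```

```bash
python3 r.py;python3 -c "
from h import *
snap('scene','scene7');crop('scene7',200,150,300,225,8,'c9')"
```

```text
11.3333 [0.52445389 0.05902142 0.03111626] [-179.93707401   -0.35613556 -177.84994849] [-10.08489763   3.66484925   1.40017113] 0.033625522604830205
reader frame -0.07046019051989691 0.04941839771331966
```

View pics/c9.png

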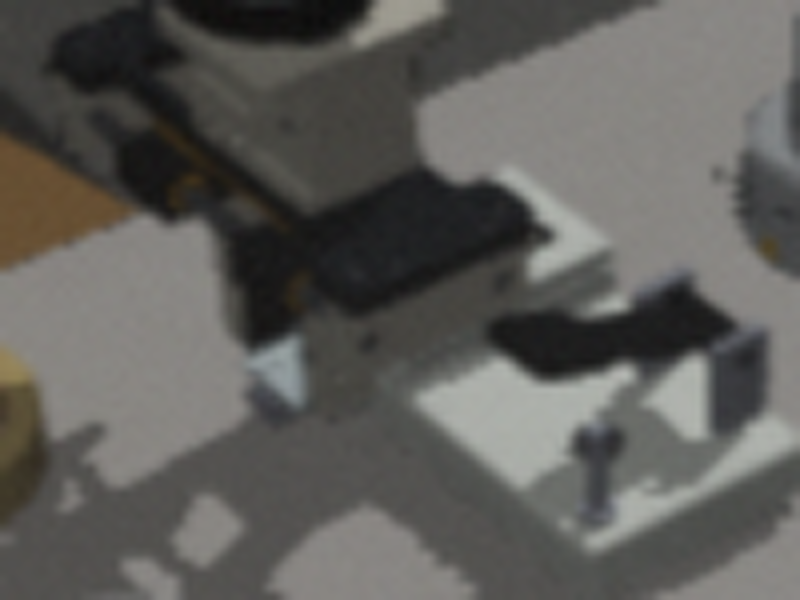

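```bash
python3 -c "
from h import *
s=load('scene7');C,S=np.cos(.0382),np.sin(.0382)
for q in [(-86,67.5,33),(-86,32.5,33),(-86,32.5,28),(-91,67.5,33),(-91,32.5,33),(-90,58,28),(-90,42,28),(-90,42,16),(-50,-95,28),(-35,-80,67)]:
    q=np.array(q)/1e3; w=[.59675+C*q[0]-S*q[1],.01233+S*q[0]+C*q[1],q[2]]; a=w2px(s,w);print(q,(a-[200,150])*8)
"
```

```text
[-0.086   0.0675  0.033 ] [232.18049025 354.20088134]
[-0.086   0.0325  0.033 ] [286.77874448 401.58204468]
[-0.086   0.0325  0.028 ] [287.62576859 412.43181497]
[-0.091   0.0675  0.033 ] [220.71599152 359.5436702 ]
[-0.091   0.0325  0.033 ] [275.23589278 407.06841503]
[-0.09   0.058  0.028] [238.60768461 382.05421546]
[-0.09   0.042  0.028] [263.49128767 403.78860346]
[-0.09   0.042  0.016] [265.62474393 429.62105045]
[-0.05  -0.095  0.028] [583.42882156 553.7286572 ]
[-0.035 -0.08   0.067] [589.72010629 427.29385234]
```

jog_arm([
  [-0.5,0,-0.5,0],
  [-0.5,0,-0.5,0],
  [0,0,0,0],
  [0,0,0,0],
  [0,0,0,0],
  [0,0,0,0],
  [0,0,0,0],
  [0,0,0,0],
  [0,0,0,0],
  [0,0,0,0],
])

```text
clock: 12.22
tool_pos: [0.5245, 0.059, 0.0308]
orientation: [-179.9, -0.2, -177.8]
force: [-8.2, 1.7, 5.9]
opening: 0.0341
```

```bash
python3 r.py
```

```text
12.2167 [0.52445978 0.05902381 0.03081593] [-179.94455514   -0.24996624 -177.83580636] [-8.19423922  1.74860581  5.88154032] 0.03406179088396537
reader frame -0.070454217160697 0.04942055878446416
```

jog_arm([
  [0,0,0,0],
  [0,0,0,0],
  [0,0,0,0],
  [0,0,0,0],
  [0,0,0,0],
  [0,0,0,0],
  [0,0,0,0],
  [0,0,0,0],
  [0,0,0,0],
  [0,0,0,0],
], fingers=56)

```text
clock: 13.05
tool_pos: [0.527, 0.0597, 0.0314]
orientation: [180.0, 0.0, -177.8]
force: [0.4, -0.3, -0.6]
opening: 0.0557
```

```bash
python3 r.py
```

```text
13.05 [0.52704406 0.05967425 0.0313728 ] [ 1.79998751e+02  3.80938908e-03 -1.77796306e+02] [ 0.41564256 -0.34194765 -0.62057735] 0.05566215658556748
reader frame -0.06784697524364758 0.04997183290838066
```

jog_arm([
  [0,0,8,0],
  [0,0,12,0],
  [0,0,14,0],
  [0,0,14,0],
  [0,0,14,0],
  [-10,-10,14,0],
  [-20,-25,10,0],
  [-25,-25,4,0],
  [-25,-25,0,0],
  [-15,-12,0,0],
])

```text
clock: 13.88
tool_pos: [0.4294, -0.0391, 0.122]
orientation: [180.0, -0.0, -177.8]
force: [-0.8, 0.0, 0.0]
opening: 0.0558
```

```bash
python3 r.py;python3 -c "
from h import *
snap('scene','scene8');crop('scene8',190,140,290,215,8,'c10')
snap('top','top8');crop('top8',145,125,255,225,7,'c11')"
```

```text
13.8833 [ 0.42936907 -0.03913589  0.12196928] [ 1.79978735e+02 -5.77785403e-03 -1.77842063e+02] [-0.81534096  0.04544338  0.02681693] 0.05579382507277674
reader frame -0.16922433671816262 -0.04503594355035611
```

View pics/c10.png

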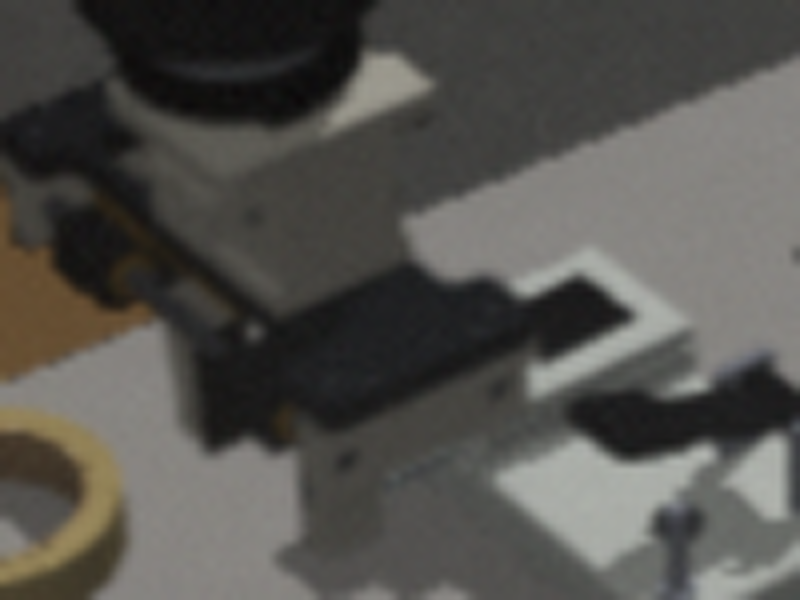

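View pics/c11.png

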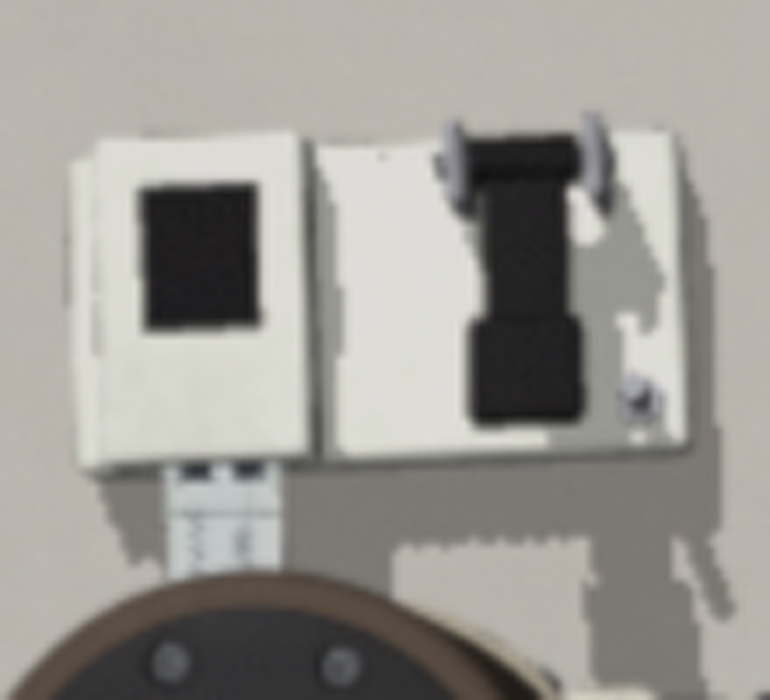

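jog_arm([
  [0,-10,0,0],
  [0,-20,0,0],
  [0,-20,0,0],
  [0,-20,0,0],
  [0,-20,0,0],
  [0,-10,0,0],
  [0,0,0,0],
  [0,0,0,0],
  [0,0,0,0],
  [0,0,0,0],
], fingers=0)

```text
clock: 14.82
tool_pos: [0.4322, -0.1367, 0.1214]
orientation: [180.0, 0.0, -177.8]
force: [-0.2, 0.3, -0.2]
opening: 0.001
```

```bash
python3 r.py;python3 -c "
from h import *
s=snap('top','top9');crop('top9',145,125,255,225,7,'c12')
C,S=np.cos(.0382),np.sin(.0382)
for q in [(-86,67.5,33),(-86,32.5,33),(-90,58,28),(-90,42,28),(-50,67.5,33)]:
    q=np.array(q)/1e3; w=[.59675+C*q[0]-S*q[1],.01233+S*q[0]+C*q[1],q[2]]; a=w2px(s,w);print(q,(a-[145,125])*7)"
```

```text
14.8167 [ 0.43224029 -0.13674894  0.12141041] [ 1.79998067e+02  2.83349282e-03 -1.77752174e+02] [-0.18744725  0.3029707  -0.24192743] 0.000955856076591445
reader frame -0.17008312529781403 -0.14268743664116376
[-0.086   0.0675  0.033 ] [162.63649723 588.07917371]
[-0.086   0.0325  0.033 ] [277.81056731 583.40501539]
[-0.09   0.058  0.028] [197.27547648 600.95657143]
[-0.09   0.042  0.028] [249.70513776 598.82518144]
[-0.05    0.0675  0.033 ] [159.72854415 470.53476557]
```

View pics/c12.png

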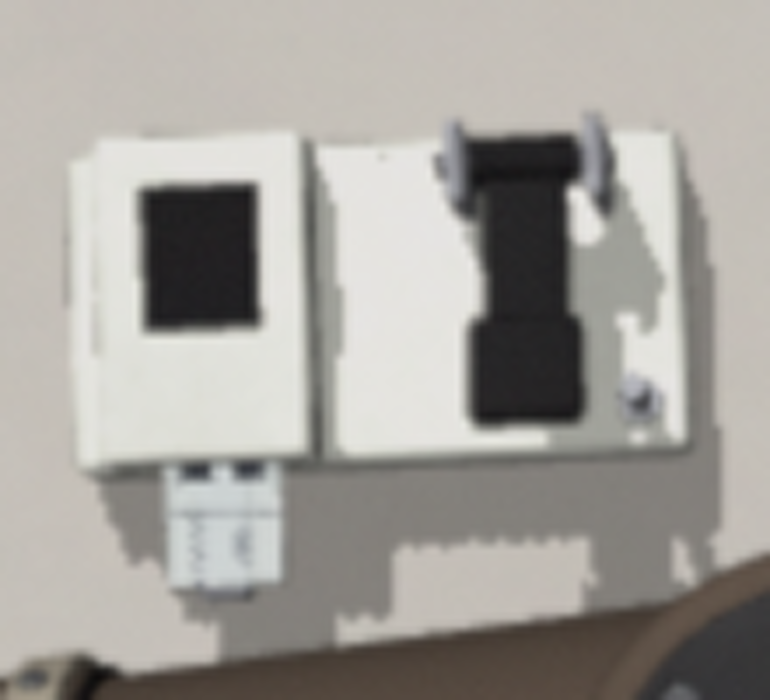

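```bash
python3 -c "
from h import *
s=load('top9')
print(px2w(s,145+526/7,125+370/7,.087),px2w(s,145+638/7,125+397/7,.067))
C,S=np.cos(.0382),np.sin(.0382)
for q in [(-30,-50,87),(-35,-80,67),(-35,-50,67)]:
    q=np.array(q)/1e3; w=[.59675+C*q[0]-S*q[1],.01233+S*q[0]+C*q[1],q[2]]; print(w,(w2px(s,w)-[145,125])*7)"
```

```text
[ 0.56800266 -0.03877081  0.087     ] [ 0.56243485 -0.07013243  0.067     ]
[np.float64(0.568681421447561), np.float64(-0.03877924474149032), np.float64(0.087)] [526.04157687 367.68847004]
[np.float64(0.5648307904094562), np.float64(-0.06894831235400338), np.float64(0.067)] [634.03327173 388.99463563]
[np.float64(0.5636850691039613), np.float64(-0.03897019829240613), np.float64(0.067)] [532.95711855 393.00866901]
```

jog_arm([
  [8,6,0,0],
  [15,11,0,0],
  [17,12.5,0,0],
  [17,12.5,0,0],
  [17,12.5,0,0],
  [17,12.5,0,0],
  [15,11,0,0],
  [15,11,0,0],
  [10.5,8.5,0,0],
  [0,0,0,0],
])

```text
clock: 15.7
tool_pos: [0.5662, -0.0375, 0.121]
orientation: [-180.0, 0.0, -177.7]
force: [1.4, 0.3, 0.0]
opening: 0.0005
```

```bash
python3 r.py;python3 -c "
from h import *
s=snap('scene','scene10');crop('scene10',220,140,320,215,8,'c13');print(w2px(s,get_obs()['tool_pos']))"
```

```text
15.7 [ 0.56620162 -0.03746227  0.12104469] [-1.79986703e+02  4.32621838e-02 -1.77672792e+02] [1.39163701 0.28573101 0.02544455] 0.00045972316526417977
reader frame -0.0324276971319955 -0.04858928346494337
[266.82277218 182.27923729]
```

View pics/c13.png

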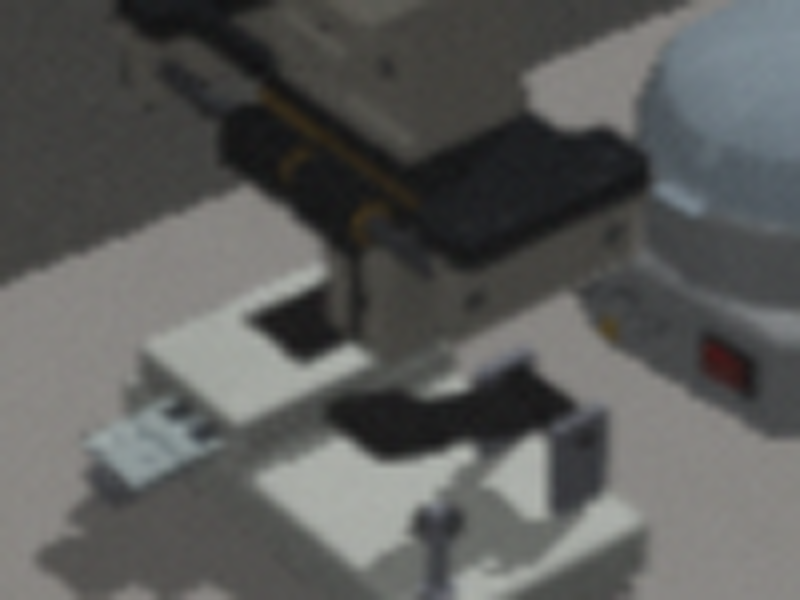

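jog_arm([
  [-1,-0.5,-4,0],
  [-1,-0.5,-6,0],
  [-0.5,-0.5,-6,0],
  [0,0,-5,0],
  [0,0,-3,0],
  [0,0,-3,0],
  [0,0,-2,0],
  [0,0,-2,0],
  [0,0,-2,0],
  [0,0,0,0],
])

```text
clock: 16.58
tool_pos: [0.5605, -0.0415, 0.0882]
orientation: [-180.0, -0.0, -177.8]
force: [-2.9, -0.8, 4.2]
opening: 0.0003
```

```bash
python3 r.py
```

```text
16.5833 [ 0.56054405 -0.04152082  0.08817709] [-1.79988246e+02 -4.94436362e-02 -1.77803745e+02] [-2.86132948 -0.76428355  4.2446842 ] 0.0002975047099693166
reader frame -0.03823613682253221 -0.052428803229232934
```

jog_arm([
  [0.5,0.5,-2,0],
  [0.5,0.5,-2,0],
  [0.5,0.5,-2,0],
  [0.5,0.5,-2,0],
  [0,0,-2,0],
  [0,0,-2,0],
  [0,0,-2,0],
  [0,0,-2,0],
  [0,0,-1,0],
  [0,0,0,0],
])

```text
clock: 17.42
tool_pos: [0.5624, -0.0394, 0.0711]
orientation: [-180.0, -0.1, -177.8]
force: [-4.0, 0.2, 7.6]
opening: 0.0003
```

```bash
python3 r.py
```

```text
17.4167 [ 0.56237734 -0.03937272  0.07106222] [-1.79991813e+02 -7.68356363e-02 -1.77802333e+02] [-4.02081618  0.17484267  7.60271006] 0.00027889336935730483
reader frame -0.0363221478234006 -0.05035228676866339
```

jog_arm([
  [0,0,-1,0],
  [0,0,-1,0],
  [0,0,-1,0],
  [0,0,-1,0],
  [0,0,0,0],
  [0,0,0,0],
  [0,0,0,0],
  [0,0,0,0],
  [0,0,0,0],
  [0,0,0,0],
])

```text
clock: 18.25
tool_pos: [0.5621, -0.0394, 0.0673]
orientation: [-180.0, -0.1, -177.8]
force: [-6.2, 0.3, 8.1]
opening: 0.0007
```

```bash
python3 r.py;python3 -c "
from h import *
s=snap('scene','scene11');crop('scene11',220,140,320,215,8,'c14')"
```

```text
18.25 [ 0.56214727 -0.03937603  0.06733287] [-1.79992758e+02 -9.00809049e-02 -1.77802428e+02] [-6.23294884  0.32624692  8.12248509] 0.0006685094898929094
reader frame -0.03655217154512246 -0.05034680567953719
```

View pics/c14.png

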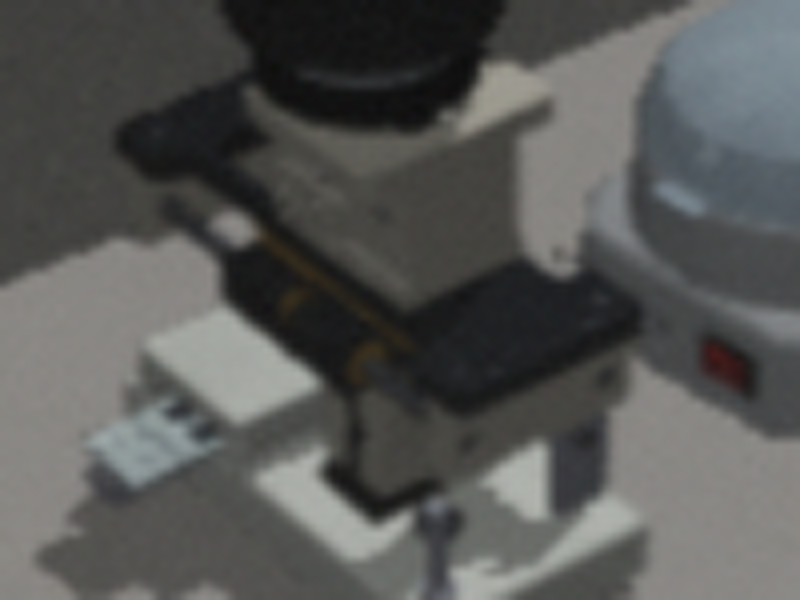

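```bash
python3 -c "
from h import *
s=load('scene11');C,S=np.cos(.0382),np.sin(.0382)
for a in (.15,.3,.45):
  for y in (-67,-33):
    th=.3-a; q=np.array([35-87*np.cos(th)+7*np.sin(th),y,60+87*np.sin(th)+7*np.cos(th)])/1e3; w=[.59675+C*q[0]-S*q[1],.01233+S*q[0]+C*q[1],q[2]]; print(a,q,(w2px(s,w)-[220,140])*8)
crop('scene11',250,190,290,220,18,'c15')"
```

```text
0.15 [-0.04997702 -0.067       0.07992252] [371.0210385  476.38776703]
0.15 [-0.04997702 -0.033       0.07992252] [311.9072846  428.10783356]
0.3 [-0.052 -0.067  0.067] [367.2088019  508.11020307]
0.3 [-0.052 -0.033  0.067] [308.44142774 459.63112247]
0.45 [-0.05206915 -0.067       0.05392028] [367.98740148 537.60606028]
0.45 [-0.05206915 -0.033       0.05392028] [309.53811844 488.99235385]
```

View pics/c15.png

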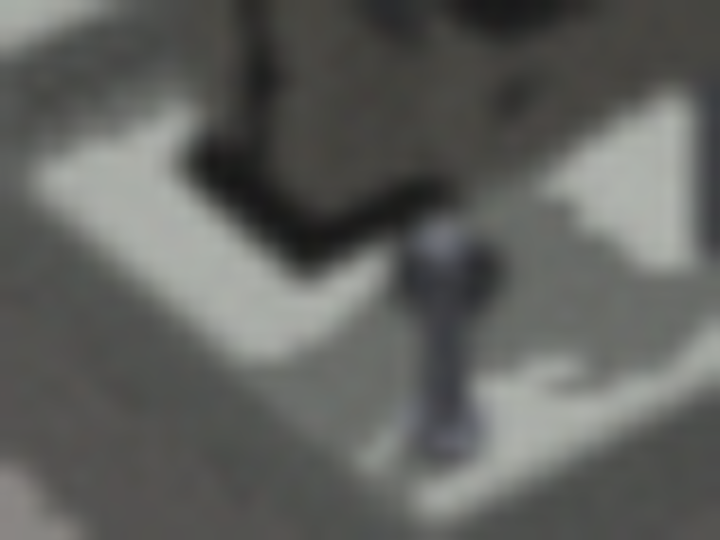

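jog_arm([
  [0,0,0,0],
  [0,0,0,0],
  [0,0,0,0],
  [0,0,0,0],
  [0,0,0,0],
  [0,0,0,0],
  [0,0,0,0],
  [0,0,0,0],
  [0,0,0,0],
  [0,0,0,0],
])

```text
clock: 19.13
tool_pos: [0.5621, -0.0394, 0.0674]
orientation: [-180.0, -0.1, -177.8]
force: [-5.5, 0.1, 8.7]
opening: 0.0005
```

jog_arm([
  [0,0,0,0],
  [0,0,0,0],
  [0,0,0,0],
  [0,0,0,0],
  [0,0,0,0],
  [0,0,0,0],
  [0,0,0,0],
  [0,0,0,0],
  [0,0,0,0],
  [0,0,0,0],
])

```text
clock: 19.97
tool_pos: [0.5622, -0.0394, 0.0673]
orientation: [-180.0, -0.1, -177.8]
force: [-5.8, 0.4, 8.9]
opening: 0.0005
```

jog_arm([
  [0,0,0,0],
  [0,0,0,0],
  [0,0,0,0],
  [0,0,0,0],
  [0,0,0,0],
  [0,0,0,0],
  [0,0,0,0],
  [0,0,0,0],
  [0,0,0,0],
  [0,0,0,0],
])

```text
clock: 20.8
tool_pos: [0.5621, -0.0394, 0.0674]
orientation: [-180.0, -0.1, -177.8]
force: [-6.0, -0.7, 8.2]
opening: 0.0004
```

```bash
python3 r.py
```

```text
20.8 [ 0.56214625 -0.03938092  0.06736584] [-1.79994272e+02 -8.91054131e-02 -1.77804489e+02] [-6.04937581 -0.66762846  8.18996129] 0.0004093487504864113
reader frame -0.03655338300339911 -0.05035165392499733
```

```bash
python3 -c "
from h import *
s=snap('scene','scene12');snap('top','top12');o=get_obs();print(o['clock'],o['tool_pos'],o['force'])
crop('scene12',220,165,260,205,14,'c16')"
```

```text
20.9 [ 0.56214892 -0.03935293  0.06736632] [-6.42489478  0.26801932  8.373768  ]
```

View pics/scene12.png

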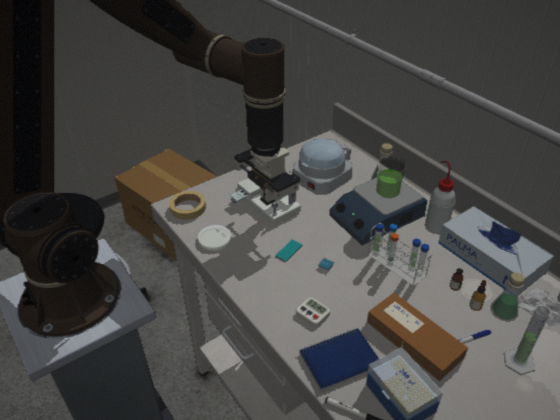

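View pics/top12.png

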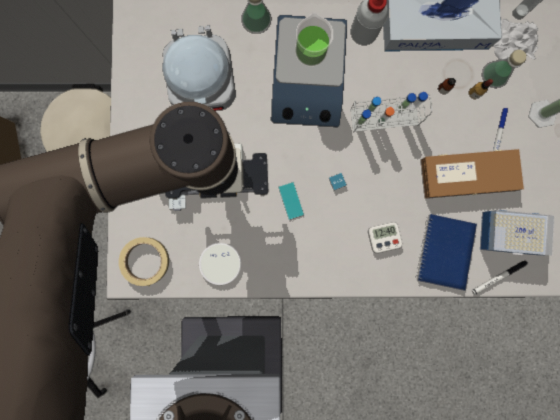

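jog_arm([
  [0,0,0,0],
  [0,0,0,0],
  [0,0,0,0],
  [0,0,0,0],
  [0,0,0,0],
  [0,0,0,0],
  [0,0,0,0],
  [0,0,0,0],
  [0,0,0,0],
  [0,0,0,0],
])

```text
clock: 21.73
tool_pos: [0.5621, -0.0394, 0.0674]
orientation: [-180.0, -0.1, -177.8]
force: [-6.1, 0.5, 8.9]
opening: 0.0006
```

The bystanders are where they started and the chamber is still in the slot. The lever is being held at the post's height, so I'm handing in now.

```bash
python3 -c "
from plant import close_job
print(close_job())"
```

```text
the job is handed in; nothing more can be done
None
```

I slid the pale glass chamber (not the turquoise look-alike) into the reader slot until it met the back stop, then let go of it. I then pressed the lever to post height with closed fingertips and held it there until I handed the job in at 21.7 s; the hand-in gives no verdict.

**Chamber:** At the stop it pushed back with 7–10 N. After release, the outer end in the top picture matched the predicted fully-home position to within about a pixel (about 2 mm). With the lever held down, the chamber still showed in the slot, but the arm hid part of it.

**Lever:** At the end the fingertips were at z = 67.4 mm against the 67 mm wanted. They pushed down with 8–9 N, about the 8 N expected at level, and had been steady for over 3 s. The lever angle can't be read directly, so "level" rests on that height, the force and the picture.

**Bystanders:** By eye, the cover slips, timer, dish and tape were all where they started in the last pictures.

**Disagreements:**
- The stop came about 1.3 mm before my estimate, and some corner fits on the reader differed by 1–2 pixels. Both are within my measurement error.
- There is a steady sideways force of about 6 N from friction between the fingertips and the pad.

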